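# Set the swivel vice to thirty degrees and clamp it

## Task

The swivel vice has to stand at 30 degrees for filing the bevel of the frog blank in its jaws: with pushes of the fingertips alone, swing its clamp lever fully loose, push the vice round clockwise (seen from above) until the index line on its turning plate lines up with the 30 degree line of the scale, and push the lever back fully tight with the vice still on its line. Do not force the vice round while it is clamped, do not grasp or lift anything, and leave the tools and parts that lie round it alone.

Things in the scene. Friction and masses are not known exactly. Their poses are not given: they have to be found in the camera images.
- vice_base: fixed cast base, a grey disc, diameter 160 mm, top at z 18.6 mm, with two low bolted lugs (out to 127 mm, 20 mm high). Origin on the turning axis at bench level, z up. Its -x is the front, with the scale, facing the robot; it stands turned by up to 20 degrees. (Keep the wrist clear of the lamp's fixed head: centre x 0.71, y -0.27 m, radius 0.13 m, from z 0.36 m up.)
- scale_zero (a point): inner end of the scale's zero line, at the very front of the fixed base, radius 63.5 mm, z 19 mm; a small arrowhead on the sloped rim below marks it. The dark engraved lines run outward from here and stand round the front to 60 degrees either side: a short one every 5 degrees, a long one (12 mm) every 15 degrees
- scale_line_30 (a point): inner end of the 30 degree line, fixed, radius 63.5 mm, z 19 mm: the second long line from zero, clockwise seen from above, which is to the left of zero seen from the robot
- index_mark (a point): outer end of the white index line of the turning plate, radius 62 mm, z 22 mm; it moves with the vice and lies right next to scale_line_30 when the vice is set
- swivel (a joint): angle of turning plate and vice, rad, 0 with the index line at the zero line, growing clockwise seen from above; the 30 degree line is at 0.524; starts between -0.5 and 0.1, stops at -1 and 1. With the clamp loose it turns stiffly and stays where it is left (0.2 N m, 4 N near the end of the vice); with the clamp tight it does not turn unless forced (over 15 N)
- plain_end (a point): middle of the fixed jaw, the plain end of the vice, 46 mm from the turning axis, z 57 mm, in the vice's mid-plane. Frame: the vice's own, x across it, y along it from the screw to this end, z up; at swivel 0 it agrees with the base's frame. The jaw is 50 mm wide: flat upright sides 25 mm to either side in x, z 28 to 73 mm, from 14 mm inward of this point to 10 mm outward. The frog blank between the jaws reaches z 80 mm
- screw_end (a point): end of the vice's screw at the other end, 86 mm from the turning axis, z 55 mm; a thin slanting tommy bar through its head reaches z 85 mm. The vice's solid body, 50 mm wide, runs from 56 mm this side of the axis to 56 mm on the plain end's side
- clamp_lever (a joint): angle of the clamp lever, rad: 0 at the loose stop, 1.2 at the tight stop, growing clockwise seen from above, vertical axis. It clamps from about 0.85 up, is fully loose below 0.25, fully tight above 1.0; starts tight. It takes 3 N to push at 50 mm, up to 6 N as it clamps; stays where it is left. At value q the lever points at 2.531 - q rad anticlockwise from the base's +x
- lever_pivot (a point): on the lever's axis in its hub (radius 12.5 mm), z 39 mm, 104 mm from the turning axis, 75 degrees anticlockwise from the base's +x, so at the left of the vice
- lever_mid (a point): a point on the lever's arm, 45 mm from the lever's axis, z 54 mm; the arm is a bright rod, diameter 9.6 mm, rising from the hub to the ball
- lever_ball (a point): centre of the black ball, diameter 21 mm, at the end of the lever, 67 mm from the lever's axis, z 62 mm
- white_frog: loose white frog blank, 20x46x12 mm, left of the vice; leave alone. Origin under its centre
- pencil: loose red pencil, 10x114x7 mm, behind the vice on the right; leave alone. Origin under its centre
- awl_1: loose awl with a turned handle, 21x114x22 mm, right of the vice; leave alone. Origin under its centre
- thread_spool: loose thread spool standing on end, 29 mm diameter, 40 mm high, behind the vice on the left; leave alone. Origin under its centre
- thumb_plane: loose thumb plane, 22x66x26 mm, left of the vice; leave alone. Origin under its centre
- sanding_block: loose sanding block, 42x85x28 mm, behind the vice; leave alone. Origin under its centre

How it is judged:
On the way, in this order (a step that is already met when the one before it is completed fails the run):
1. the clamp lever is swung loose, the vice not having been forced round before (value of joint clamp_lever below 0.25 rad and distance of index_mark from where it was at the start of the episode below 0.006 m), for 0.1 s.
2. the index line is brought to the 30 degree line while the clamp is loose (value of joint clamp_lever below 0.6 rad and value of joint swivel between 0.48 and 0.568 rad), for 0.3 s.
3. the clamp lever is pushed tight (value of joint clamp_lever above 1 rad), for 0.2 s.
At the end, for the whole second after the job is handed in: The vice stands at rest with its index line within 2.5 degrees (half a scale division) of the 30 degree line, and the clamp lever is fully tight (joint value over 1.0 of 1.2) (value of joint swivel between 0.48 and 0.568 rad and value of joint clamp_lever above 1 rad and velocity of joint swivel between -0.02 and 0.02 rad/s); the robot touches nothing.
It fails at once if the vice is pushed hard enough to harm it (over 60 N) (contact force between the fingers and vice_base above 60 N).
It fails at once if the jaw of the vice or the lever is taken between the fingers instead of being pushed (distance between the grasp point and plain_end below 0.018 m or distance between the grasp point and lever_ball below 0.012 m or distance between the grasp point and lever_mid below 0.008 m).
It fails at once if a loose thing on the bench (white frog, pencil, awl, thread spool, thumb plane, sanding block) is moved by more than 15 mm or lifted (distance of any of white_frog, pencil, awl_1, thread_spool, thumb_plane, sanding_block from where it was at the start of the episode above 0.015 m).
It also fails if it takes over 67 s, if anything falls off the work surface, if the arm or the gripper's body presses on something with over 40 N, if the wrist force passes 120 N, or if a joint passes its speed limit or range.

## Robot

A 7-joint arm with a two-finger parallel gripper is mounted at the origin on a cart in front of the work surface, level with it; the furniture and walls round the work are solid. World frame = base frame: x ahead of the robot, y to its left, z up, the work surface at z = 0. Lengths are in m, angles in rad, forces in N, time in s.
With the tool pointing down it reaches from about 0.425 to 0.95 m from the base axis. Payload 4.7 kg.
Tool frame: the origin (TCP) lies midway between the tips of the shut fingers; the grasp point (between the pads) lies 19 mm behind it; z points along the fingers, y is the direction in which the jaws open and shut (so a half turn about z gives the same grasp; the last joint's range is limited). The gripper opens to 87 mm and grips with 3 to 60 N. Pads are 19 mm wide; open, the fingers measure 117 mm over their backs; the gripper's body (75 mm by 190 mm) begins 51 mm behind the grasp point.
Start: joints at [-1.257, 0.469, -0.049, 1.532, 0.024, 1.141, -0.082], TCP at [0.227, 0.636, 0.223] pointing down, gripper open.
Joint ranges: [-2.59, 2.59], [-0.33, 1.99], [-1.39, 1.29], [0.1, 2.45], [-1.04, 4.18], [0.21, 1.99], [-2.66, 2.66]. Speed limits (rad/s): [2.57, 2.57, 3.14, 3.14, 3.14, 3.14, 3.14].

## Interface

Orientations are given as a rotation vector (axis times angle).
In Python, from station import ctrl gives the robot as it stands. The module is installed in compiled form; this text tells all that it offers.
- The arm moves only by the tool drive_tool, never from a script. Its argument "plan" is a list that holds one entry, the list of rows, each a list of 4 numbers: the shift along the tool's x, y, z in m, then the turn about the tool's z in degrees. A call has 1 to 20 rows; each row shifts and turns the commanded pose from where the row before left it, along the tool's axes as they then stand; what a row does not reach is not made up. A row lasts 1/12 s, in which the tool goes at most 41.7 mm and 7.16 degrees, less where a joint would pass 70% of its speed; a pose out of reach is approached as far as the arm can. A call is refused whole if a number of a shift passes 0.0417 or a number of a turn 7.16, either way. A call with a gripper value outside its range is refused whole. "grip" is the opening, from 0 (shut) to 1 (fully open), set as the call begins (left out, the last holds). The fingers move at their own pace and stop on an object; the grip force is fixed at half the most. Time passes only in rows, so rows that do not move let the fingers close. It gives the time, the measured TCP pose, the force and the opening at its end, in the units of the state.
- ctrl.read_state(): the state, without advancing time (a new reading comes with each control period).
- ctrl.read_camera(name): name is "scene" or "side" or "wrist"; returns a dict with "img" (400x640x3 uint8, blue, green, red), "depth" (400x640 float32, m along the optical axis (not along the pixel's ray), 0 where there is no reading), "intrinsics" (3x3 intrinsics, pixels), "origin" and "attitude" of the camera in the world; the wrist camera has in their place "mount" (4x4, takes a point from camera to tool coordinates, whose origin is the TCP and whose axes are the flange's). Camera axes: x right, y down, z forward; pixel columns grow to the right and rows downward; lengths in m; the calibration is good to about 2 mm. The wrist camera is an equidistant fisheye: a pixel r from the principal point sees the ray r / f radians off the axis. A picture is of the moment at which its call begins: read the wrist's pose just before it.
- ctrl.job_done(): hands the job in, once; it reports no verdict.
The state is a dict: "clock": time; "joint_pos": joint angles; "joint_vel": joint speeds; "joint_efforts": joint torques, N m; "eef_pos": TCP position; "tcp_rot": TCP orientation; "contact_force": force on the tool from outside, world axes, zero at the start; "wrist_torque": the same for the moment, N m; "grip_width": opening from 0.0 (shut) to 1.0 (fully open).
Only numpy, scipy, OpenCV 4.12 (cv2) and the standard library are available. Lean on these libraries where they do the work, as an engineer would, in place of code of your own. Each camera call takes 0.05 s, during which the arm holds its last target. There are 200 camera calls.

## Working session

There is one attempt and no reset: what is moved stays moved. The work goes in short steps, Python scripts to look and compute and a tool call to move; the robot and the scene stay as the last step left them, time stands still between calls to the robot, and variables do not carry over. Pictures are saved under pics/ and viewed, about 8 in all and at most 12, crops included, and the job is handed in when it is done.

Besides the shell and the picture viewer there is one more tool, called after ">>>" by a JSON object that holds its "fn" and its "kwargs", one argument or row to a line. drive_tool: Moves the arm, as the interface text tells. Its arguments: {"type":"object","properties":{"plan":{"type":"array"},"grip":{"type":"number"}},"required":["plan"]}

```bash
mkdir -p pics; cat > h.py <<'E'
import numpy as np, cv2
from scipy.spatial.transform import Rotation as R
from station import ctrl
def rot(a):
    a=np.array(a,float)
    return a if a.shape==(3,3) else (R.from_rotvec(a).as_matrix() if a.size==3 else R.from_quat(a).as_matrix())
def ray(c,u,v):
    K=np.array(c['intrinsics']); d=np.array([(u-K[0,2])/K[0,0],(v-K[1,2])/K[1,1],1.])
    return np.array(c['origin']),rot(c['attitude'])@d
def onz(c,u,v,z):
    o,d=ray(c,u,v); return o+d*(z-o[2])/d[2]
def proj(c,p):
    q=rot(c['attitude']).T@(np.array(p)-np.array(c['origin'])); K=np.array(c['intrinsics']); q=K@q; return q[:2]/q[2]
E
python3 - <<'E'
from h import *
import pickle
s=ctrl.read_state(); print(s)
for n in ('scene','side'):
    c=ctrl.read_camera(n); pickle.dump(c,open(n+'.pkl','wb')); cv2.imwrite(f'pics/{n}0.png',c['img']); print(n,c['intrinsics'],c['origin'],c['attitude'])
E
```

```text
{'clock': 0.0, 'joint_pos': array([-1.25687503,  0.46943444, -0.04856981,  1.53369024,  0.02409013,
        1.141     , -0.08229632]), 'joint_vel': array([ 0.00021978, -0.0030588 , -0.00189227,  0.000836  ,  0.00072105,
        0.00016388, -0.00055944]), 'joint_efforts': array([-5.49124616e-04, -5.07979596e+01, -8.06285301e-02, -2.36156344e+01,
       -6.13208651e-02,  3.78739298e-02,  1.65822380e-04]), 'eef_pos': array([0.22669873, 0.63515553, 0.22150564]), 'tcp_rot': array([-5.35811456e-01, -3.09529893e+00,  3.03074467e-03]), 'contact_force': array([-0.09129802,  0.95546375,  0.37019398]), 'wrist_torque': array([-0.0222814 , -0.01906563,  0.03043839]), 'grip_width': 1.001002990351057}
scene [[373.34255959   0.         321.17575938]
 [  0.         373.34255959 203.22467028]
 [  0.           0.           1.        ]] [ 0.25427023 -0.48118645  0.64838421] [-2.26049593  0.60304351 -0.23289594]
side [[418.58469032   0.         321.95347038]
 [  0.         418.58469032 203.04192398]
 [  0.           0.           1.        ]] [0.33640905 0.74682291 0.56124871] [-0.35888317  2.62534603 -1.40609201]
```

View pics/scene0.png

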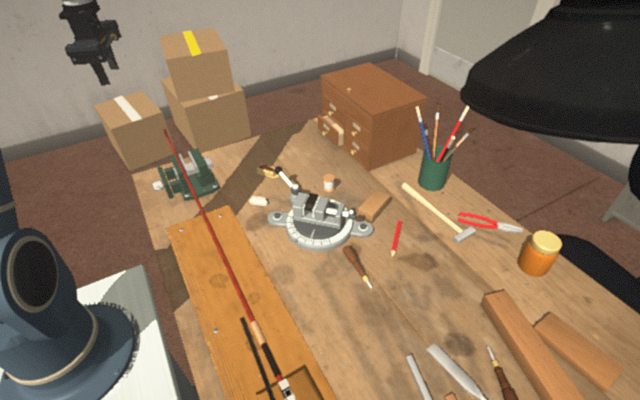

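View pics/side0.png

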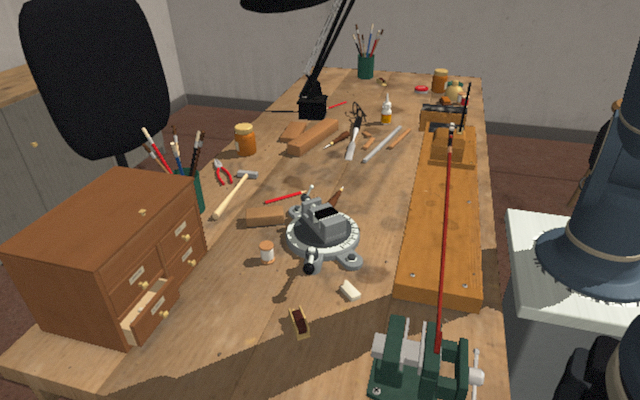

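The scene view shows the vice at about (318,220) px, with the lever pointing up-left to its ball at about (265,170). In the side view the vice is at about (322,232), with the ball at about (309,267). Next I'll enlarge both.

```bash
python3 - <<'E'
from h import *
import pickle
a=pickle.load(open('scene.pkl','rb'));b=pickle.load(open('side.pkl','rb'))
A=cv2.resize(a['img'][155:255,250:383],None,fx=6,fy=6,interpolation=cv2.INTER_CUBIC)
B=cv2.resize(b['img'][180:280,245:378],None,fx=6,fy=6,interpolation=cv2.INTER_CUBIC)
cv2.imwrite('pics/a1.png',A);cv2.imwrite('pics/b1.png',B)
for n,c,u,v in(('scene',a,318,228),('side',b,322,236)): print(n,onz(c,u,v,.0186), c['depth'][v,u])
E
```

```text
scene [0.52330427 0.03727039 0.0186    ] 0.84843963
side [0.53303418 0.08212796 0.0186    ] 0.8387545
```

View pics/a1.png

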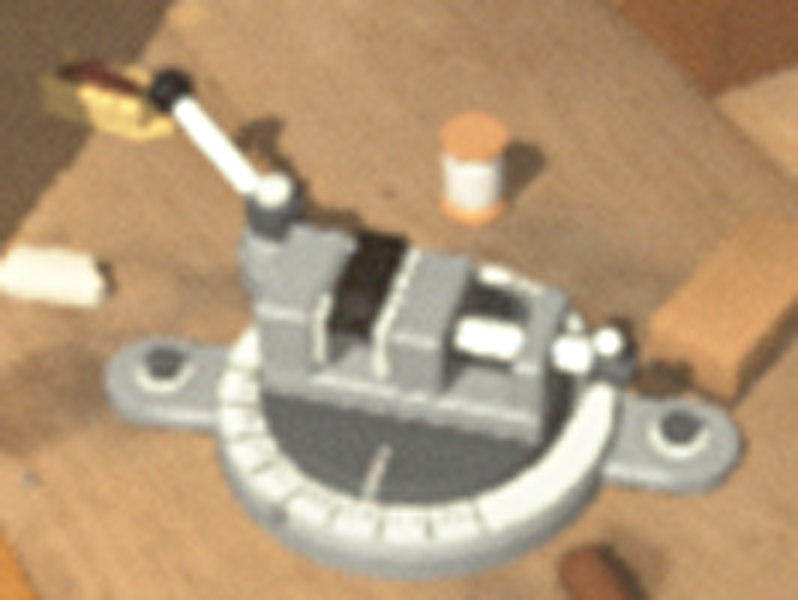

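View pics/b1.png

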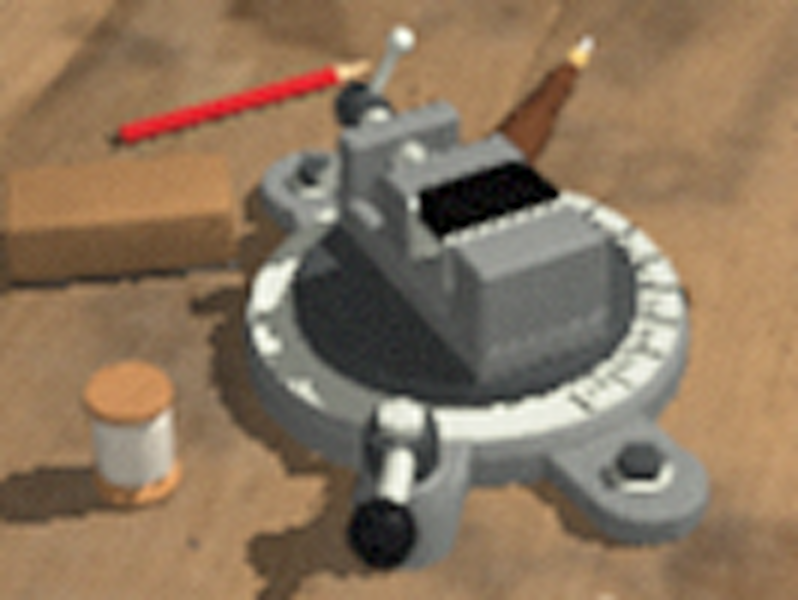

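The enlarged views show, in crop pixels:

- **Scene crop:** ball (170,88), hub (272,205), lug bolts (165,360) and (683,428), zero arrow (275,515), outer end of the index line (370,500).
- **Side crop:** ball (383,533), lug bolts (640,462) and (312,172).

I'll triangulate these.

```bash
python3 - <<'E'
from h import *
import pickle
a=pickle.load(open('scene.pkl','rb'));b=pickle.load(open('side.pkl','rb'))
fa=lambda p:(250+p[0]/6-.4,155+p[1]/6-.4)
fb=lambda p:(245+p[0]/6-.4,180+p[1]/6-.4)
def tri(p,q):
    o1,d1=ray(a,*fa(p));o2,d2=ray(b,*fb(q))
    t=np.linalg.lstsq(np.c_[d1,-d2],o2-o1,rcond=None)[0]
    x,y=o1+d1*t[0],o2+d2*t[1]; return (x+y)/2,np.linalg.norm(x-y)
P={}
for n,p,q in(('ball',(170,88),(383,533)),('lugL',(165,360),(640,462)),('lugR',(683,428),(312,172)),('hubtop',(272,190),(402,412)),('awltip?',(0,0),(0,0))):
    P[n]=tri(p,q); print(n,P[n][0].round(4),P[n][1].round(4))
for n,p,z in(('arrow',(275,512),.012),('index_out',(370,498),.022),('index_in',(386,450),.022)):
    P[n]=(onz(a,*fa(p),z),0);print(n,P[n][0].round(4))
c=(P['lugL'][0]+P['lugR'][0])/2; d=P['lugL'][0]-P['lugR'][0]
print('centre',c,'lug dir',np.degrees(np.arctan2(d[1],d[0])),np.linalg.norm(d[:2]))
for n in('ball','hubtop','arrow','index_out'):
    e=P[n][0]-c; print(n,np.hypot(*e[:2]).round(4),np.degrees(np.arctan2(e[1],e[0])).round(1))
e=P['ball'][0]-P['hubtop'][0];print('lever dir',np.degrees(np.arctan2(e[1],e[0])),np.hypot(*e[:2]))
# white/objects: print candidates
for n,p,z in(('frog',(52,275),.006),('plane',(120,100),.013),('spool',(472,170),.02),('block',(720,290),.028)): print(n,onz(a,*fa(p),z).round(3))
for n,p,z in(('pencil1',(125,132),.004),('pencil2',(365,70),.004),('awltip',(585,45),.008),('awl',(515,145),.011),('blockcorner',(235,160),.028),('spooltop',(128,385),.04)): print(n,onz(b,*fb(p),z).round(3))
E
```

```text
ball [0.5151 0.23   0.0625] 0.0003
lugL [0.4606 0.1271 0.0161] 0.0008
lugR [ 0.6194 -0.007   0.0148] 0.001
hubtop [0.5295 0.1624 0.05  ] 0.0016
awltip? [0.5275 0.2318 0.1882] 0.1892
arrow [0.4645 0.0365 0.012 ]
index_out [0.4948 0.0166 0.022 ]
index_in [0.5115 0.0348 0.022 ]
centre [0.53997764 0.06005491 0.01543913] lug dir 139.81616500909266 0.2079123389947589
ball 0.1717 98.3
hubtop 0.1029 95.8
arrow 0.079 -162.7
index_out 0.0627 -136.1
lever dir 102.09514600917267 0.0691153402104255
frog [0.444 0.208 0.006]
plane [0.514 0.294 0.013]
spool [0.623 0.162 0.02 ]
block [0.667 0.038 0.028]
pencil1 [ 0.708 -0.03   0.004]
pencil2 [ 0.629 -0.1    0.004]
awltip [ 0.543 -0.137  0.008]
awl [ 0.55  -0.051  0.011]
blockcorner [0.644 0.011 0.028]
spooltop [0.625 0.161 0.04 ]
```

```bash
cat >> h.py <<'E'
def to(goal,xang=None):
    """shift in tool axes + turn about tool z to bring TCP to goal, tool x to heading xang (deg)"""
    s=ctrl.read_state(); M=rot(s['tcp_rot']); h=np.degrees(np.arctan2(M[1,0],M[0,0]))
    d=M.T@(np.array(goal)-s['eef_pos'])
    t=0 if xang is None else -((xang-h+180)%360-180)
    print('clock',round(s['clock'],2),'pos',s['eef_pos'].round(4),'xhead',round(h,1),'F',s['contact_force'].round(1),'\nshift mm',(d*1e3).round(1),'turn',round(t,1),'tilt',M[:,2].round(3))
E
python3 -c "
from h import *
to([.551,.213,.17],192)"
```

```text
clock 0.1 pos [0.2267 0.6352 0.2216] xhead 160.4 F [-0.3 -0.2  0.2] 
shift mm [-447.4 -288.6   52.1] turn -31.6 tilt [-0.001 -0.002 -1.   ]
```

>>> {"fn": "drive_tool", "kwargs": {
  "plan": [
    [[-0.025,-0.016,0,0],[-0.025,-0.016,0,0],[-0.025,-0.016,0,0],[-0.025,-0.016,0,0],[-0.025,-0.016,0,0],[-0.025,-0.016,0,0],[-0.025,-0.016,0,0],[-0.025,-0.016,0,0],[-0.025,-0.016,0,0],[-0.025,-0.016,0.005,0],[-0.025,-0.016,0.005,0],[-0.025,-0.016,0.005,0],[-0.025,-0.016,0.005,0],[-0.025,-0.016,0.005,0],[-0.025,-0.016,0.005,0],[-0.025,-0.016,0.005,0],[-0.025,-0.016,0.005,0],[-0.022,-0.016,0.005,0],[0,0,0,0],[0,0,0,0]]
  ],
  "grip": 0
}}

```text
clock: 1.77
eef_pos: [0.5515, 0.2121, 0.1768]
tcp_rot: [-0.542, -3.093, 0.002]
contact_force: [-0.8, 0.2, -0.5]
grip_width: 0.005
```

>>> {"fn": "drive_tool", "kwargs": {
  "plan": [
    [[0,0,0,-4.5],[0,0,0,-4.5],[0,0,0,-4.5],[0,0,0,-4.5],[0,0,0,-4.5],[0,0,0,-4.5],[0,0,0,-4.5],[0,0,0,0],[0,0,0,0]]
  ]
}}

```text
clock: 2.52
eef_pos: [0.5503, 0.2156, 0.1776]
tcp_rot: [0.324, -3.124, -0.001]
contact_force: [0.4, 0.7, 0.3]
grip_width: 0.005
```

```bash
python3 - <<'E'
from h import *
to([.551,.213,.042],192)
c=ctrl.read_camera('wrist'); print(c['intrinsics'],np.array(c['mount']).round(3))
cv2.imwrite('pics/w1.png',c['img'])
E
```

```text
clock 2.52 pos [0.5503 0.2156 0.1776] xhead -168.1 F [0.4 0.7 0.3] 
shift mm [ -0.2  -2.8 135.5] turn -0.1 tilt [-0.     0.001 -1.   ]
[[309.70691629   0.         320.97303137]
 [  0.         309.70691629 199.56550024]
 [  0.           0.           1.        ]] [[ 0.001 -0.968 -0.249  0.068]
 [ 1.     0.001  0.001 -0.001]
 [-0.001 -0.249  0.968 -0.161]
 [ 0.     0.     0.     1.   ]]
```

View pics/w1.png

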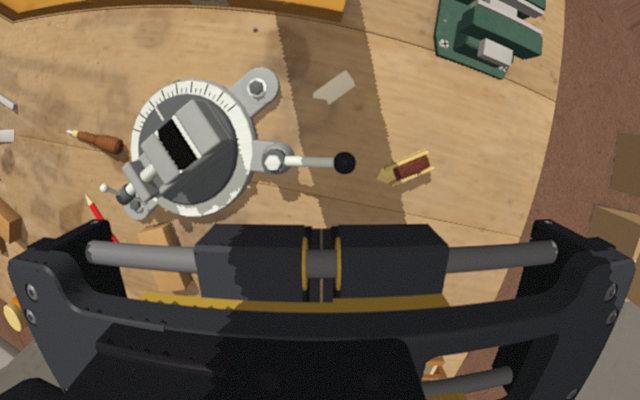

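The wrist view shows the lever lying level in the image, with the hub at about (272,161) and the ball at (344,163). The disc is centred near (192,148), and the finger tips are below the lever, clear of it. I'll cast these pixels to check the earlier numbers.

```bash
cat >> h.py <<'E'
def wray(c,s,u,v):
    K=np.array(c['intrinsics']);x,y=u-K[0,2],v-K[1,2];r=np.hypot(x,y);t=r/K[0,0]
    d=np.array([np.sin(t)*x/r,np.sin(t)*y/r,np.cos(t)]); T=np.array(c['mount']);M=rot(s['tcp_rot'])
    return s['eef_pos']+M@T[:3,3], M@T[:3,:3]@d
def wz(c,s,u,v,z):
    o,d=wray(c,s,u,v); return o+d*(z-o[2])/d[2]
def wproj(c,s,p):
    T=np.array(c['mount']);M=rot(s['tcp_rot']);q=T[:3,:3].T@(M.T@(np.array(p)-s['eef_pos'])-T[:3,3])
    K=np.array(c['intrinsics']);t=np.arctan2(np.hypot(q[0],q[1]),q[2]);n=q[:2]/np.hypot(q[0],q[1]);return n*t*K[0,0]+K[:2,2]
E
python3 - <<'E'
from h import *
s=ctrl.read_state();c=ctrl.read_camera('wrist')
import pickle;pickle.dump((c,s),open('w1.pkl','wb'))
hub=wz(c,s,272,161,.05);ball=wz(c,s,344,163,.062);l1=wz(c,s,257,88,.02);l2=wz(c,s,137,208,.02)
print(hub,ball,l1,l2,(l1+l2)/2); e=ball-hub;print(np.degrees(np.arctan2(e[1],e[0])),np.hypot(*e[:2]))
# unwrap scale ring into top-down picture at z=.019, 0.25 mm/px, x up (forward), y left
ctr=np.array([.54,.06]);g=np.arange(-100,100)*.0009
n=600;X=ctr[0]+(n/2-np.arange(n))*.0003;Y=ctr[1]+(n/2-np.arange(n))*.0003
m=np.array([[wproj(c,s,(x,y,.02)) for y in Y[::4]] for x in X[::4]],np.float32)
m=cv2.resize(m,(n,n),interpolation=cv2.INTER_LINEAR)
t=cv2.remap(c['img'],m[...,0],m[...,1],cv2.INTER_CUBIC);cv2.circle(t,(300,300),1,(0,0,255),-1)
cv2.imwrite('pics/t1.png',t)
E
```

```text
[0.52955708 0.16328643 0.05      ] [0.5162668  0.22899696 0.062     ] [0.46212795 0.12926725 0.02      ] [0.62087566 0.00097351 0.02      ] [0.5415018  0.06512038 0.02      ]
101.43410236007266 0.06704107677637783
```

View pics/t1.png

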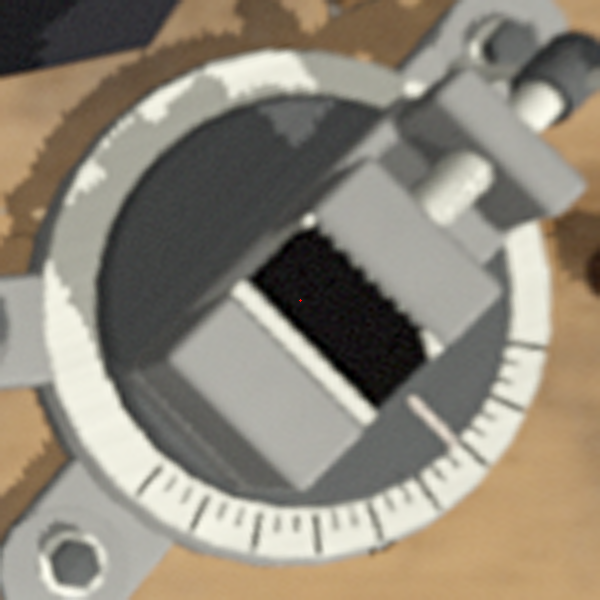

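The top-down view shows nine long scale lines. Zero is the fifth, at (376,525), with the arrow below it, and the 30° line is at (257,535). The index is at about (458,445), near -29°. That gives a base yaw of about 19.8° and the lever at about 1.10. Next I'll descend beside the lever.

>>> {"fn": "drive_tool", "kwargs": {
  "plan": [
    [[0,-0.005,0.012,0],[0,0,0.0125,0],[0,0,0.0125,0],[0,0,0.0125,0],[0,0,0.0125,0],[0,0,0.0125,0],[0,0,0.0125,0],[0,0,0.0125,0],[0,0,0.0125,0],[0,0,0.0125,0],[0,0,0.0115,0],[0,0,0,0],[0,0,0,0]]
  ]
}}

```text
clock: 3.7
eef_pos: [0.5517, 0.2092, 0.0407]
tcp_rot: [0.324, -3.123, 0.001]
contact_force: [0.7, -0.5, -0.2]
grip_width: 0.004
```

>>> {"fn": "drive_tool", "kwargs": {
  "plan": [
    [[0.003,0,0,0],[0.003,0,0,0],[0.003,0,0,0],[0.003,0,0,0],[0.003,0,0,0],[0,0,0,0]]
  ]
}}

```text
clock: 4.2
eef_pos: [0.5374, 0.2064, 0.042]
tcp_rot: [-0.325, 3.123, 0.001]
contact_force: [0.0, 0.3, 0.9]
grip_width: 0.005
```

>>> {"fn": "drive_tool", "kwargs": {
  "plan": [
    [[0.003,0.0009,0,-4],[0.003,0.0009,0,-4],[0.003,0.0009,0,-4],[0.003,0.0009,0,-4],[0.003,0.0009,0,-4],[0.003,0.0009,0,-4],[0.003,0.0009,0,-4],[0.003,0.0009,0,-4],[0,0,0,0]]
  ]
}}

```text
clock: 4.95
eef_pos: [0.5139, 0.2033, 0.0421]
tcp_rot: [-1.174, 2.911, 0.002]
contact_force: [1.9, 1.7, 0.4]
grip_width: 0.002
```

>>> {"fn": "drive_tool", "kwargs": {
  "plan": [
    [[0.003,0.0009,0,-4],[0.003,0.0009,0,-4],[0.003,0.0009,0,-4],[0.003,0.0009,0,-4],[0.003,0.0009,0,-4],[0.003,0.0009,0,-4],[0.002,0.0005,0,-2],[0,0,0,0],[0,0,0,0]]
  ]
}}

```text
clock: 5.7
eef_pos: [0.4979, 0.1907, 0.0421]
tcp_rot: [-1.795, 2.575, 0.001]
contact_force: [1.9, 3.2, 0.8]
grip_width: 0.007
```

```bash
python3 - <<'E'
from h import *
to([.48,.25,.15])
for n in('scene','side'):
    c=ctrl.read_camera(n); 
    p=proj(c,(.48,.19,.05)).astype(int);I=c['img'][max(0,p[1]-50):p[1]+50,max(0,p[0]-66):p[0]+67]
    I=cv2.resize(I,(399,300),interpolation=cv2.INTER_CUBIC); J=I if n=='scene' else np.hstack([J,I]); print(p)
cv2.imwrite('pics/l1.png',J)
E
```

```text
clock 5.7 pos [0.4979 0.1907 0.0421] xhead -110.2 F [1.9 3.2 0.8] 
shift mm [ -49.8   37.2 -107.8] turn 0 tilt [ 0.002  0.002 -1.   ]
[272 186]
[333 262]
```

View pics/l1.png

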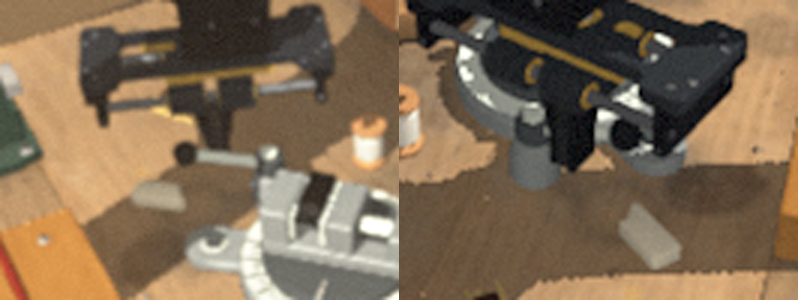

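The lever now points towards the robot at about q≈0.08, and the frog is untouched. I'll nudge it slightly further, then back off, lift and go to the jaw's robot-side face.

>>> {"fn": "drive_tool", "kwargs": {
  "plan": [
    [[0.001,0.0003,0,-1.4],[0.001,0.0003,0,-1.4],[0,0,0,0],[-0.004,0,0,0],[-0.006,0,0,0],[-0.006,0,0,0],[0,0,-0.014,0],[0,0,-0.014,0],[0,0,-0.014,0],[0,0,-0.014,0],[0,0,-0.012,3.6],[0,0,0,7],[0,0,0,7],[0,0,0,7],[0,0,0,0],[0,0,0,0]]
  ]
}}

```text
clock: 7.13
eef_pos: [0.4998, 0.2028, 0.1091]
tcp_rot: [1.283, -2.866, 0.001]
contact_force: [0.6, -0.3, -0.4]
grip_width: 0.008
```

```bash
python3 -c "
from h import *
to([.471,.0545,.11],228)"
```

```text
clock 7.13 pos [0.4998 0.2028 0.1091] xhead -131.8 F [ 0.6 -0.3 -0.4] 
shift mm [129.8 -77.3  -0.7] turn 0.2 tilt [-0.001 -0.001 -1.   ]
```

>>> {"fn": "drive_tool", "kwargs": {
  "plan": [
    [[0.013,-0.0077,0,0],[0.013,-0.0077,0,0],[0.013,-0.0077,0,0],[0.013,-0.0077,0,0],[0.013,-0.0077,0,0],[0.013,-0.0077,0,0],[0.013,-0.0077,0,0],[0.013,-0.0077,0,0],[0.013,-0.0077,0,0],[0.013,-0.0077,0,0],[0,0,0,0],[0,0,0,0]]
  ]
}}

```text
clock: 8.13
eef_pos: [0.4703, 0.0535, 0.1094]
tcp_rot: [1.277, -2.87, -0.0]
contact_force: [0.5, -1.1, 1.1]
grip_width: 0.004
```

```bash
cat > td.py <<'E'
import sys
from h import *
s=ctrl.read_state();c=ctrl.read_camera('wrist')
n=600;X=.538+(n/2-np.arange(n))*.0003;Y=.061+(n/2-np.arange(n))*.0003
if len(sys.argv)>2: X-=float(sys.argv[2])
m=np.array([[wproj(c,s,(x,y,.02)) for y in Y[::4]] for x in X[::4]],np.float32)
m=cv2.resize(m,(n,n));t=cv2.remap(c['img'],m[...,0],m[...,1],cv2.INTER_CUBIC)
cv2.imwrite(sys.argv[1],t)
to([.471,.0545,.04],228)
E
python3 td.py pics/t2.png 0.03
```

```text
clock 8.18 pos [0.4706 0.0546 0.1095] xhead -131.9 F [ 0.2  0.9 -0.1] 
shift mm [-0.2 -0.3 69.5] turn 0.1 tilt [-0.  0. -1.]
```

View pics/t2.png

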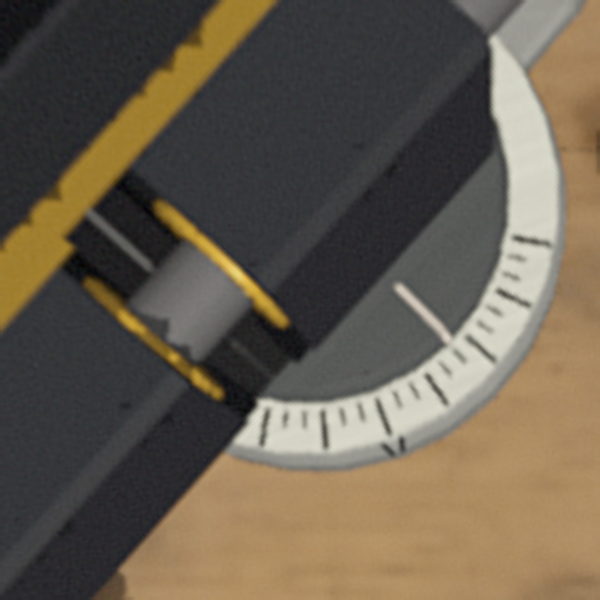

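The index is between the -20° and -30° marks, at about -25°, and the zero arrow is at about (390,445). I'll descend, approach and swing about 45° first.

>>> {"fn": "drive_tool", "kwargs": {
  "plan": [
    [[0,0,0.0115,1],[0,0,0.0115,1],[0,0,0.0115,1],[0,0,0.0115,0],[0,0,0.0115,0],[0,0,0.0115,0],[-0.003,0,0,0],[-0.003,0,0,0],[-0.003,0,0,0],[-0.003,0,0,0],[-0.003,0,0,0],[-0.002,0,0,0],[0,0,0,0],[0,0,0,0]]
  ]
}}

```text
clock: 9.35
eef_pos: [0.4827, 0.0667, 0.0407]
tcp_rot: [1.203, -2.902, 0.0]
contact_force: [-1.7, -0.8, 0.9]
grip_width: 0.008
```

>>> {"fn": "drive_tool", "kwargs": {
  "plan": [
    [[-0.0023,0.0018,0,3],[-0.0023,0.0018,0,3],[-0.0023,0.0018,0,3],[-0.0023,0.0018,0,3],[-0.0023,0.0018,0,3],[-0.0023,0.0018,0,3],[-0.0023,0.0018,0,3],[-0.0023,0.0018,0,3],[-0.0023,0.0018,0,3],[-0.0023,0.0018,0,3],[-0.0023,0.0018,0,3],[-0.0023,0.0018,0,3],[-0.0023,0.0018,0,3],[-0.0023,0.0018,0,3],[0,0,0,0],[0,0,0,0]]
  ]
}}

```text
clock: 10.68
eef_pos: [0.4998, 0.1027, 0.0402]
tcp_rot: [0.086, -3.139, 0.0]
contact_force: [-2.0, -0.5, 0.4]
grip_width: 0.006
```

```bash
python3 td.py pics/t3.png 0.03; cp pics/t3.png pics/t3b.png
```

```text
clock 10.73 pos [0.4998 0.1027 0.0402] xhead -176.9 F [-3.2 -0.5 -0.1] 
shift mm [ 31.4 -46.6   0.3] turn -44.9 tilt [-0.001 -0.    -1.   ]
```

View pics/t3.png

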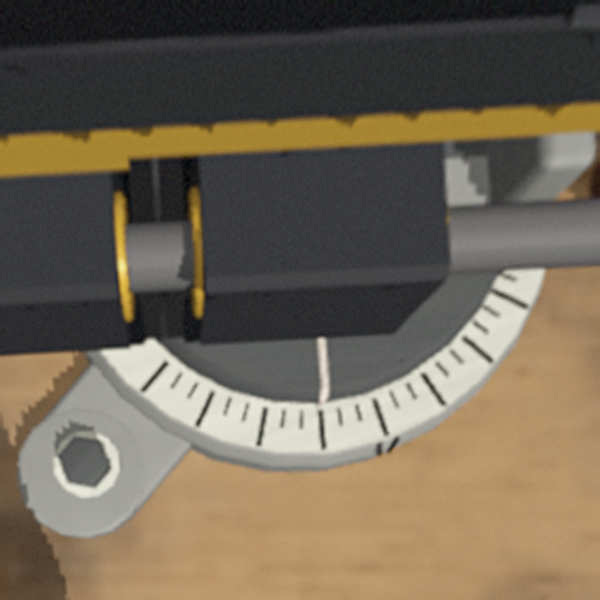

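The index line is now at the +15° long line, at about (323,400). About 15° more is needed.

>>> {"fn": "drive_tool", "kwargs": {
  "plan": [
    [[-0.0023,0.0018,0,3],[-0.0023,0.0018,0,3],[-0.0023,0.0018,0,3],[-0.0023,0.0018,0,3],[-0.0016,0.0012,0,2],[0,0,0,0],[0,0,0,0],[0,0,0,0]]
  ]
}}

```text
clock: 11.4
eef_pos: [0.5111, 0.111, 0.0402]
tcp_rot: [-0.297, -3.127, -0.001]
contact_force: [-2.7, 0.7, -1.7]
grip_width: 0.003
```

```bash
python3 td.py pics/t4.png 0.03; python3 -c "
import cv2;a=cv2.imread('pics/t4.png')[300:480,100:450];cv2.imwrite('pics/t4c.png',cv2.resize(a,None,fx=2.2,fy=2.2,interpolation=cv2.INTER_CUBIC))"
```

```text
clock 11.45 pos [0.5111 0.111  0.0403] xhead 169.1 F [-3.   0.7 -2.2] 
shift mm [ 28.7 -63.1   0.3] turn -58.9 tilt [-0.001  0.001 -1.   ]
```

View pics/t4c.png

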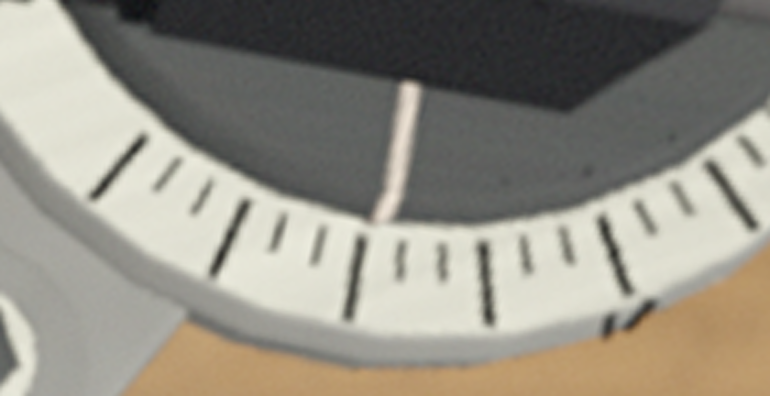

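The index sits just right of the 30° line: outer end (382,220), against 30° at (363,238) and 25° at (402,245). Allowing for parallax that is about 28.5–29°, so I'll push about 1° more, then retreat and lift.

>>> {"fn": "drive_tool", "kwargs": {
  "plan": [
    [[-0.0008,0.0006,0,1],[0,0,0,0],[0,0,0,0],[0,0,0,0],[0,0,0,0],[0.004,0,0,0],[0.005,0,0,0],[0.006,0,0,0],[0,0,-0.013,0],[0,0,-0.013,0],[0,0,-0.013,0],[0,0,-0.013,0],[0,0,-0.013,0],[0,0,0,0],[0,0,0,0]]
  ]
}}

```text
clock: 12.7
eef_pos: [0.4987, 0.1141, 0.1063]
tcp_rot: [0.327, 3.122, 0.002]
contact_force: [0.8, -0.2, -0.3]
grip_width: 0.004
```

```bash
python3 td.py pics/t5.png 0.03; python3 - <<'E'
from h import *
a=cv2.imread('pics/t5.png')[250:480,100:450];b=cv2.resize(a,None,fx=1.7,fy=1.7,interpolation=cv2.INTER_CUBIC)
s=ctrl.read_state();c=ctrl.read_camera('wrist')
w=c['img']; print(wproj(c,s,(.467,.182,.062)),wproj(c,s,(.5305,.163,.05)))
cv2.imwrite('pics/t5c.png',np.vstack([b,cv2.resize(w[40:240,:],(595,186))]))
to([.485,.14,.09],255)
E
```

```text
clock 12.75 pos [0.498  0.114  0.1055] xhead 168.0 F [ 0.6 -0.3 -0.6] 
shift mm [ 14.1 -63.8  65.5] turn -60.0 tilt [ 0.001  0.    -1.   ]
[409.74749327 157.71944831] [392.59742288 241.76383786]
clock 12.8 pos [0.4976 0.1139 0.105 ] xhead 168.1 F [ 0.1 -0.5  0.1] 
shift mm [17.7 22.9 15. ] turn -86.9 tilt [-0. -0. -1.]
```

View pics/t5c.png

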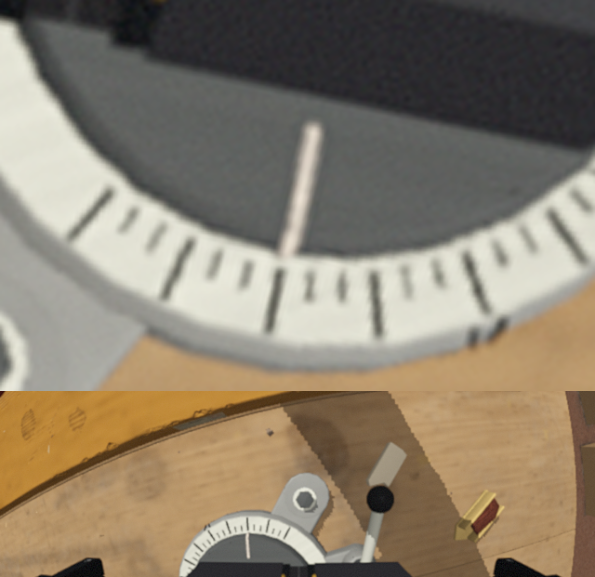

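The index line now runs straight into the 30° line, (287,252) to (282,270). The ball is at the pixel predicted for q≈0, so the lever is fully loose. Next I'll tighten: turn the tool to heading 255° and come down on the near side of the lever.

>>> {"fn": "drive_tool", "kwargs": {
  "plan": [
    [[0,0,0,-6.7],[0,0,0,-6.7],[0,0,0,-6.7],[0,0,0,-6.7],[0,0,0,-6.7],[0,0,0,-6.7],[0,0,0,-6.7],[0,0,0,-6.7],[0,0,0,-6.7],[0,0,0,-6.7],[0,0,0,-6.7],[0,0,0,-6.7],[0,0,0,-6.5],[-0.009,0.008,0,0],[-0.009,0.008,0,0],[-0.008,0.007,0,0],[0,0,0,0],[0,0,0,0]]
  ]
}}

```text
clock: 14.3
eef_pos: [0.4819, 0.1461, 0.1052]
tcp_rot: [1.913, -2.492, -0.0]
contact_force: [1.2, -0.8, -0.7]
grip_width: 0.01
```

```bash
python3 -c "
from h import *
to([.482,.145,.042],255)"
```

```text
clock 14.3 pos [0.4819 0.1461 0.1052] xhead -105.0 F [ 1.2 -0.8 -0.7] 
shift mm [ 1.  -0.5 63.2] turn 0.0 tilt [-0.001 -0.    -1.   ]
```

>>> {"fn": "drive_tool", "kwargs": {
  "plan": [
    [[0,0,0.0105,0],[0,0,0.0105,0],[0,0,0.0105,0],[0,0,0.0105,0],[0,0,0.0105,0],[0,0,0.0105,0],[0,0,0,0],[-0.003,0,0,0],[-0.003,0,0,0],[-0.003,0,0,0],[-0.003,0,0,0],[-0.002,0,0,0],[0,0,0,0],[0,0,0,0]]
  ]
}}

```text
clock: 15.47
eef_pos: [0.4862, 0.1589, 0.0427]
tcp_rot: [-1.912, 2.492, -0.0]
contact_force: [0.2, 0.2, 0.1]
grip_width: 0.008
```

>>> {"fn": "drive_tool", "kwargs": {
  "plan": [
    [[-0.003,0.0009,0,4],[-0.003,0.0009,0,4],[-0.003,0.0009,0,4],[-0.003,0.0009,0,4],[-0.003,0.0009,0,4],[-0.003,0.0009,0,4],[-0.003,0.0009,0,4],[-0.003,0.0009,0,4],[-0.003,0.0009,0,4],[-0.003,0.0009,0,4],[0,0,0,0],[0,0,0,0]]
  ]
}}

```text
clock: 16.47
eef_pos: [0.4933, 0.188, 0.0422]
tcp_rot: [0.946, -2.993, 0.0]
contact_force: [-2.6, 0.2, 0.4]
grip_width: 0.003
```

```bash
cat > lv.py <<'E'
from h import *
s=ctrl.read_state();M=rot(s['tcp_rot']);r=s['eef_pos'][:2]-np.array([.5305,.1633])
d=np.hypot(*r);a=np.degrees(np.arctan2(r[1],r[0]))-np.degrees(np.arcsin(.0143/d))
print('r',d,'lever dir',a,'q',(145+19.8-a)/57.3,'local',M[:2,:2].T@r*1e3,'F',s['contact_force'].round(1))
E
python3 lv.py
```

```text
r 0.04466091861434494 lever dir 127.73246019919061 q 0.646902963364911 local [16.23390484 41.60591824] F [-2.6  0.2  0.4]
```

>>> {"fn": "drive_tool", "kwargs": {
  "plan": [
    [[-0.003,0.0009,0,4],[-0.003,0.0009,0,4],[-0.003,0.0009,0,4],[-0.003,0.0009,0,4],[-0.003,0.0009,0,4],[-0.003,0.0009,0,4],[-0.003,0.0009,0,4],[0,0,0,0],[0,0,0,0]]
  ]
}}

```text
clock: 17.22
eef_pos: [0.5106, 0.2026, 0.0422]
tcp_rot: [0.196, -3.134, -0.001]
contact_force: [-3.7, 1.9, -0.7]
grip_width: 0.003
```

```bash
python3 lv.py
```

```text
r 0.044055923591696994 lever dir 97.88959558466277 q 1.1677208449448035 local [14.83496911 41.48308602] F [-3.7  1.9 -0.7]
```

Lever estimated at about 1.17. I'll push slightly more towards the stop, then back off and lift for a check.

>>> {"fn": "drive_tool", "kwargs": {
  "plan": [
    [[-0.0015,0.0005,0,2],[0,0,0,0],[0,0,0,0],[0,0,0,0]]
  ]
}}

```text
clock: 17.55
eef_pos: [0.5109, 0.2029, 0.0422]
tcp_rot: [0.141, -3.135, -0.0]
contact_force: [-6.1, 1.4, 1.5]
grip_width: 0.008
```

>>> {"fn": "drive_tool", "kwargs": {
  "plan": [
    [[0.004,0,0,0],[0.006,0,0,0],[0.008,0,0,0],[0.008,0,0,0],[0,0,-0.014,0],[0,0,-0.014,0],[0,0,-0.014,0],[0,0,-0.014,0],[0,0,-0.014,0],[0,0,-0.014,0],[0,0.02,-0.014,0],[0,0.02,-0.014,0],[0,0.02,0,0],[0,0.02,0,0],[0,0.02,0,0],[0,0,0,0],[0,0,0,0]]
  ]
}}

```text
clock: 18.97
eef_pos: [0.4776, 0.3007, 0.1544]
tcp_rot: [-0.14, 3.138, -0.0]
contact_force: [0.0, -1.2, -0.3]
grip_width: 0.005
```

```bash
python3 td.py pics/t6.png; python3 - <<'E'
from h import *
s=ctrl.read_state();c=ctrl.read_camera('wrist')
a=cv2.imread('pics/t6.png'); d=ctrl.read_camera('scene')['img'][155:255,250:383]
cv2.imwrite('pics/f.png',np.vstack([np.hstack([cv2.resize(d,(400,300),interpolation=cv2.INTER_CUBIC),cv2.resize(c['img'],(400,250))[:,:] if 0 else cv2.copyMakeBorder(cv2.resize(c['img'],(400,250)),0,50,0,0,cv2.BORDER_CONSTANT)]),cv2.resize(a[400:600,100:500],(800,400),interpolation=cv2.INTER_CUBIC)[:300]]))
for q in(1.0,1.1,1.2):
    t=np.radians(19.8)+2.531-q; print(q,wproj(c,s,(.5305+.067*np.cos(t),.1633+.067*np.sin(t),.062)).round(1))
# ball: dark blob near prediction
t=np.radians(19.8)+2.531-1.15; p=wproj(c,s,(.5305+.067*np.cos(t),.1633+.067*np.sin(t),.062)).astype(int)
g=c['img'].max(2)[p[1]-30:p[1]+30,p[0]-30:p[0]+30]; _,_,st,ce=cv2.connectedComponentsWithStats((g<45).astype(np.uint8))
for k in range(1,len(st)):
    if st[k,4]>40:
        b=ce[k]+p-30; w=wz(c,s,*b,.062); e=np.arctan2(w[1]-.1633,w[0]-.5305); print('blob',b,st[k],w,'r',np.hypot(w[1]-.1633,w[0]-.5305),'q',np.radians(19.8)+2.531-e)
E
```

```text
clock 19.02 pos [0.478  0.2994 0.1544] xhead -175.0 F [ 0.4 -0.7 -0.9] 
shift mm [  28.3 -243.2  114.6] turn -43.0 tilt [ 0.    -0.001 -1.   ]
1.0 [237.8 230.3]
1.1 [239.6 237.2]
1.2 [240.7 244.1]
blob [239.63160118 245.23743135] [   0   15   60   45 2367] [0.52471464 0.22891169 0.062     ] r 0.06586626290688927 q 1.2178305219155046
```

View pics/f.png

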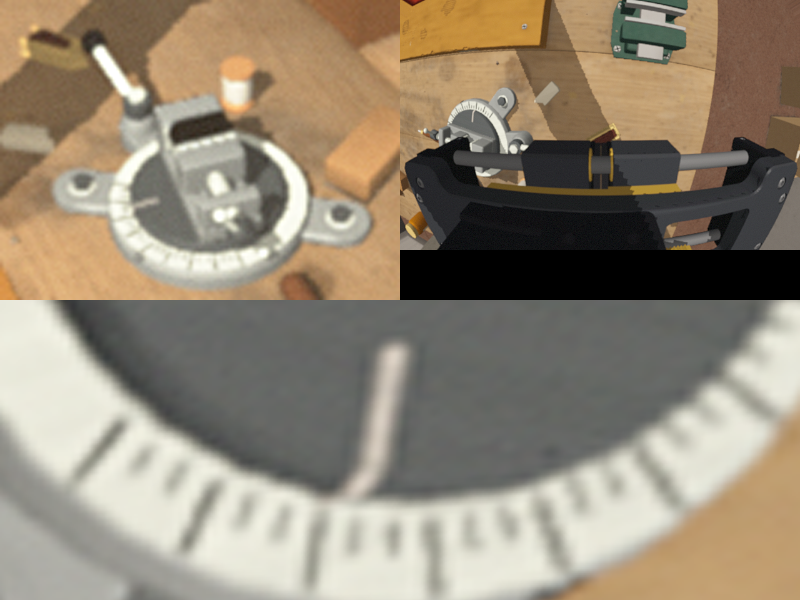

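The final view shows the vice set with the index near the 30° line, seen here at a slant. The lever points away from the robot, the tools are undisturbed and the gripper is clear. The viewing budget is used up, so I'll check the index and the lever numerically.

```bash
python3 - <<'E'
from h import *
from scipy.signal import find_peaks
s=ctrl.read_state();c=ctrl.read_camera('wrist');sc=ctrl.read_camera('scene')
A=np.radians(np.arange(130,235,.25))
def prof(img,P,ctr,rs,z):
    m=np.array([[P((ctr[0]+r*np.cos(a),ctr[1]+r*np.sin(a),z)) for a in A] for r in rs],np.float32)
    return cv2.remap(img,m[...,0],m[...,1],cv2.INTER_LINEAR).astype(float).mean(0)
g=lambda c:cv2.cvtColor(c['img'],cv2.COLOR_BGR2GRAY)
for n,img,P in(('wrist',g(c),lambda p:wproj(c,s,p)),('scene',g(sc),lambda p:proj(sc,p))):
  for ctr in((.538,.061),(.540,.0605)):
    i=prof(img,P,ctr,np.arange(.048,.060,.001),.022);t=-prof(img,P,ctr,np.arange(.070,.0752,.0006),.019)
    w=(A>np.radians(150))&(A<np.radians(200)); k=np.argmax(i*w)
    pk=find_peaks(t,prominence=12,distance=20)[0]
    print(n,ctr,'index',np.degrees(A[k]).round(1),'long lines',np.degrees(A[pk]).round(1))
# ball in scene
G=g(sc)[160:178,270:292]; _,_,st,ce=cv2.connectedComponentsWithStats((G<60).astype(np.uint8))
for k in range(1,len(st)):
    if st[k,4]>8:
        b=ce[k]+(270,160);w=onz(sc,*b,.062);e=np.arctan2(w[1]-.1633,w[0]-.5305);print('ball',b,st[k,4],w.round(4),'r',np.hypot(w[1]-.1633,w[0]-.5305).round(4),'q',np.radians(19.8)+2.531-e)
E
```

```text
wrist (0.538, 0.061) index 173.8 long lines [139.  154.  169.2 184.8 199.8 215.  230.3]
wrist (0.54, 0.0605) index 173.5 long lines [139.8 154.5 169.  184.3 198.8 213.8 228.8]
scene (0.538, 0.061) index 165.2 long lines [141.  156.8 172.  186.2 201.  216.  231. ]
scene (0.54, 0.0605) index 165.0 long lines [141.8 157.3 171.  185.5 200.2 214.5 229.5]
ball [280.29166667 167.70833333] 24 [0.5233 0.2334 0.062 ] r 0.0704 q 1.2035348506788963
```

The two cameras disagree in opposite directions, which points to a wrong plane height. The plate's top is higher inside the rim (jaw sides start at z 28 mm) and the index bends down at its end. I'll find the height at which both views agree.

```bash
python3 - <<'E'
from h import *
s=ctrl.read_state();c=ctrl.read_camera('wrist');sc=ctrl.read_camera('scene')
A=np.radians(np.arange(150,195,.25)); g=lambda c:cv2.cvtColor(c['img'],cv2.COLOR_BGR2GRAY)
for z in(.022,.024,.026,.028,.030):
  for n,img,P,ctr in(('wrist',g(c),lambda p:wproj(c,s,p),(.538,.061)),('scene',g(sc),lambda p:proj(sc,p),(.539,.061))):
    out=[]
    for r0 in(.044,.050,.056,.060):
      m=np.array([[P((ctr[0]+r*np.cos(a),ctr[1]+r*np.sin(a),z)) for a in A] for r in np.arange(r0-.0015,r0+.002,.001)],np.float32)
      i=cv2.remap(img,m[...,0],m[...,1],cv2.INTER_LINEAR).astype(float).mean(0)
      i=i-np.median(i);k=np.argmax(i);out.append((np.degrees(A[k]).round(1),int(i[k])))
    print(z,n,out)
E
```

```text
0.022 wrist [(np.float64(175.0), 103), (np.float64(173.5), 95), (np.float64(173.5), 99), (np.float64(171.0), 42)]
0.022 scene [(np.float64(165.8), 58), (np.float64(164.2), 57), (np.float64(165.8), 54), (np.float64(166.3), 45)]
0.024 wrist [(np.float64(173.0), 102), (np.float64(171.8), 93), (np.float64(172.0), 105), (np.float64(170.0), 52)]
0.024 scene [(np.float64(168.0), 57), (np.float64(166.8), 57), (np.float64(167.5), 55), (np.float64(167.8), 44)]
0.026 wrist [(np.float64(171.2), 103), (np.float64(171.5), 94), (np.float64(170.5), 107), (np.float64(169.2), 67)]
0.026 scene [(np.float64(170.2), 53), (np.float64(169.0), 58), (np.float64(169.5), 56), (np.float64(169.2), 40)]
0.028 wrist [(np.float64(169.2), 105), (np.float64(169.8), 97), (np.float64(169.0), 107), (np.float64(168.0), 76)]
0.028 scene [(np.float64(172.5), 49), (np.float64(171.2), 58), (np.float64(171.8), 56), (np.float64(171.0), 35)]
0.03 wrist [(np.float64(167.2), 105), (np.float64(168.0), 100), (np.float64(167.5), 106), (np.float64(166.8), 82)]
0.03 scene [(np.float64(173.5), 45), (np.float64(173.2), 59), (np.float64(173.8), 56), (np.float64(173.0), 33)]
```

With each view compared against its own 30° line (wrist 169.2°, scene about 171.5°), both agree at z = 28 mm. There the index is within about 0.5° of the line. The lever is at about 1.2, and the gripper is clear. Handing in.

```bash
python3 -c "
from h import *
print(ctrl.job_done())"
```

```text
the job is handed in; nothing more can be done
None
```

The vice is set at 30 degrees with the clamp lever tight, and I handed the job in at about 19 s of the 67 s allowed. The hand-in gives no verdict. With the fingers shut, I pushed the lever from about 1.1 to the loose stop and swung the vice clockwise from about -25°. I then pushed the lever back to the tight stop and lifted the gripper clear.

- **Index line:** it is within about 0.5° of the 30° line. My first numeric check disagreed: about 25° from the wrist camera and about 36° from the scene camera. I had assumed 22 mm for the height of the inner part of the line. At the plate's 28 mm top the two views agree, and a close look before clamping also showed the lines meeting.
- **Lever:** it is at about 1.20 rad, measured from the ball in the scene camera. The estimate from the finger position was about 1.17. A check from the wrist camera failed because it picked up the gripper instead of the ball.
- **Forces and loose items:** the force readings after each push stayed under about 7 N. The loose items visible in the last picture looked undisturbed; I did not measure their positions, and the pencil was not in view.

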